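# Load a part-carved house into the spring-arm work holder

## Task

Load the part-carved wooden house into the work holder, ready for carving: with one end of its base board draw the sprung curved arm back, set the board down flat on the bed, and, while you still hold the house, bring a long side of the board up against the fixed fence until you feel it bear lightly, then let the arm push the other end home against the end stop and let go. Go by feel: do not press the wood hard against the bed or the steel, or the arm back to its limit, and leave the tree carving, the screwdriver and the pencil pot where they are.

Things in the scene. Friction and masses are not known exactly. Their poses are not given: they have to be found in the camera images.
- house: Loose part-carved wooden house on a flat base board, 50-100 g. Board 50 (x) x 90 (y) x 12 (z) mm; centred on it the house, 24 (x) x 46 (y) mm, upright walls from 12 to 34 mm above the underside, gable roof (ridge along y) to 46, chimney to 48 mm. Origin: centre of the board's underside, z up. Either end may go to the arm. Hold it by the walls, fingertips just above the board.
- holder: Work holder screwed to the bench: grey cast bed with flat top 12 mm above the bench, a low steel fence, a low end stop and a sprung curved arm. In its frame (origin at bench level) the bed covers x -75 to 62, y -76 to 96 mm; the fence face is the plane x = 0 looking to -x, the end stop face y = -45 mm looking to +y; the arm pushes from +y towards -y.
- fence: The fixed edge: steel bar 88 mm long (y), 12 mm thick (x), top 7 mm above the bed. Origin: middle of the foot of its working face, at x 0, y -6, z 12 mm in the holder's frame, same axes. The face is its plane x = 0, looking to -x. A board pressed on the bed and held against the arm already drags by 2 to 6 N before it meets the fence, so a held board lags its gripper.
- end_stop: Fixed steel bar 40 mm long (x), 12 mm thick (y), top 7 mm above the bed. Origin: middle of the foot of its working face, at x -26, y -45, z 12 mm in the holder's frame, same axes. The face is its plane y = 0, looking to +y. It covers x -46 to -6 mm of the holder's frame.
- seat (a point): Point on the bed where the house's origin lies once home, with the board's 90 mm sides along the holder's y: at x -25, y 0, z 12 mm in the holder's frame, same axes. Home, a long side touches the fence, one end the end stop, and the arm's nose pin bears on the other end.
- spring_arm (a joint): Arm angle (rad) about an upright pivot at x 40, y 62 mm in the holder's frame. 0: rest, to which a torsion spring always returns it (the nose then stands in the work's place); 0.31: on the end of a board that is home; grows as the nose is pushed to the holder's +y; hard stop 0.75. Spring force at the nose about 2.5 N at 0, 5 N at 0.31, 5.8 N at 0.4.
- nose (a point): Top of the arm's nose, an upright steel pin of 10 mm diameter from 3 to 26 mm above the bed, so it also meets a board held above fence and end stop. Holder-frame x, y: about -13, 32 mm at rest, -20, 50 mm on a board that is home. The arm behind it is an 8 mm round bar, top 12 mm above the bed, bowed to +y.
- tree: Bystander: small loose carved wooden tree, 112 mm tall, round foot of 52 mm diameter. Origin: centre of the underside.
- screwdriver: Bystander: loose screwdriver with a yellow handle, lying on the bench along its x. Origin: near its middle, on the bench.
- pot: Bystander: loose black pot with pencils, 76 mm diameter, 90 mm tall, pencils up to 175 mm. Origin: centre of the underside.
Not all that is in view belongs to the job. Leave any purple or white look-alike of the house alone.

How it is judged:
On the way:
1. the board, flat on the bed with the arm drawn back by its end, is held by the fingers lightly against the fence (contact force between house and fence above 1 N and contact force between house and the fingers above 2 N and z of house in the frame of seat below 0.003 m and value of joint spring_arm above 0.27 rad), for 0.3 s.
At the end, for the whole second after the job is handed in: The board lies flat on the bed (within 1.5 mm), its long side against the fence and its end against the end stop (each within 1.5 mm, square within 0.035 rad), the arm's nose bears on its other end (joint 0.27 to 0.35), the house is at rest and released (x of house in the frame of seat between -0.0015 and 0.0015 m and y of house in the frame of seat between -0.0015 and 0.0015 m and z of house in the frame of seat between -0.0015 and 0.0015 m and angle between the y axis of house and the y axis of holder, either way round below 0.035 rad and value of joint spring_arm between 0.27 and 0.35 rad and linear speed of house below 0.01 m/s and contact force between house and the fingers below 0.05 N); the robot touches nothing.
It fails at once if the board is forced against the fence with more than 12 N (contact force between house and fence above 12 N).
It fails at once if the board is forced against the holder with more than 30 N (contact force between house and holder above 30 N).
It fails at once if the arm is thrown back to its hard stop (value of joint spring_arm above 0.7 rad).
It fails at once if a bystander is moved by more than 15 mm (distance of any of tree, screwdriver, pot from where it was at the start of the episode above 0.015 m).
It also fails if it takes over 67 s, if anything falls off the work surface, if the arm or the gripper's body presses on something with over 40 N, if the wrist force passes 120 N, or if a joint passes its speed limit or range.

## Robot

A 6-joint arm with a two-finger parallel gripper is mounted at the origin on the work surface. World frame = base frame: x ahead of the robot, y to its left, z up, the work surface at z = 0. Lengths are in m, angles in rad, forces in N, time in s.
With the tool pointing down it reaches from about 0.3 to 0.875 m from the base axis. Payload 6.4 kg.
Tool frame: the origin (TCP) lies at the very end of the fingers, on their centre line; the grasp point (between the pads) lies 19 mm behind it; z points along the fingers, y is the line along which they close (so a half turn about z gives the same grasp; the last joint's range is limited). The gripper opens to 85 mm and grips with 20 to 120 N. Pads are 22 mm wide; open, the fingers measure 114 mm over their backs; the gripper's body (76 mm by 85 mm) begins 54 mm behind the grasp point. The pads swing forward as they close: fully open they stand 13 mm farther back than shut.
Start: joints at [1.076, 0.181, 1.607, -0, 1.354, -0.206], TCP at [0.164, 0.551, 0.231] pointing down, gripper open.
Joint ranges: [-2.99, 2.99], [-0.89, 2.07], [0.3, 2.58], [-1.14, 4.28], [0, 2.63], [-3.12, 3.12]. Speed limits (rad/s): [2.57, 2.57, 3.01, 3.14, 3.14, 3.14].

## Interface

Orientations are given as a unit quaternion [w, x, y, z].
In Python, from bench import ctrl gives the robot as it stands.
- The arm moves only by the tool jog_arm, never from a script. Its argument "series" is a list that holds one entry, the list of rows, each a list of 7 numbers: the shift along the tool's x, y, z in mm, then the turn, a rotation vector about the tool's x, y, z in rad, then the finger opening in mm, from 0 to 85.4. In form: [[[tx, ty, tz, rx, ry, rz, gripper], ...]]. A call has exactly 10 rows; each row shifts and turns the commanded pose from where the row before left it, along the tool's axes as they then stand; what a row does not reach is not made up. A row lasts 1/10 s, in which the tool goes at most 50 mm and 8.59 degrees, less where a joint would pass 70% of its speed; a pose out of reach is approached as far as the arm can. A call with a gripper value outside its range is refused whole. The fingers move at their own pace and stop on an object; the grip force is fixed at half the most. Time passes only in rows, so rows that do not move let the fingers close, or fill a call up. It gives the time, the measured TCP pose, the force, the opening and the grip force at its end, in the units of the state.
- ctrl.get_obs(): the state, without advancing time (a new reading comes with each control period).
- ctrl.camera(name): name is "scene" or "top" or "wrist"; returns a dict with "frame" (480x640x3 uint8, blue, green, red), "z_map" (480x640 float32, m along the optical axis (not along the pixel's ray), 0 where there is no reading), "fx", "fy", "cx", "cy" (pixels), "xyz" and "rotation" of the camera in the world. Camera axes: x right, y down, z forward; pixel columns grow to the right and rows downward; lengths in m; the calibration is good to about 2 mm. The wrist camera is an equidistant fisheye: a pixel r from the principal point sees the ray r / f radians off the axis. A picture is of the moment at which its call begins.
- ctrl.hand_in(): hands the job in; it is judged then, once.
The state is a dict: "time_s": time; "q": joint angles; "dq": joint speeds; "joint_efforts": joint torques, N m; "eef_pos": TCP position; "eef_rot": TCP orientation; "wrist_force": force on the tool from outside, world axes, zero at the start; "torque": the same for the moment, N m; "opening": opening from 0.0 (shut) to 1.0 (fully open); "grasp_force": force on a finger pad.
Only numpy, scipy, OpenCV 4.12 (cv2) and the standard library are available. Lean on these libraries where they do the work, as an engineer would, in place of code of your own. Each camera call takes 0.05 s, during which the arm holds its last target. There are 200 camera calls.

## Working session

There is one attempt and no reset: what is moved stays moved. The work goes in short steps, Python scripts to look and compute and a tool call to move; the robot and the scene stay as the last step left them, time stands still between calls to the robot, and variables do not carry over. Pictures are saved under pics/ and viewed, at most 10 in all, crops included, and the job is handed in when it is done.

Besides the shell and the picture viewer there is one more tool, called after "Request:" as name(argument=value, ...), one argument or row to a line, values as JSON. jog_arm: Moves the arm, as the interface text tells. Its arguments: {"type":"object","properties":{"series":{"type":"array"}},"required":["series"]}

```bash
mkdir -p pics; ls; cat > h.py <<'E'
import numpy as np, cv2
from bench import ctrl
from scipy.spatial.transform import Rotation as R
def ray(c,u,v,wrist=False):
    u=np.asarray(u,float);v=np.asarray(v,float)
    x=(u-c['cx'])/c['fx'];y=(v-c['cy'])/c['fy']
    if wrist:
        r=np.hypot(x,y)+1e-12;d=np.stack([np.sin(r)*x/r,np.sin(r)*y/r,np.cos(r)],-1)
    else: d=np.stack([x,y,np.ones_like(x)],-1)
    return d@rot(c).T
def rot(c):
    r=np.array(c['rotation'],float)
    return r if r.shape==(3,3) else R.from_quat(r,scalar_first=True).as_matrix()
def plane(c,u,v,z,wrist=False):
    d=ray(c,u,v,wrist);o=np.array(c['xyz'],float)
    return o+d*((z-o[2])/d[...,2])[...,None]
def cloud(c):
    v,u=np.mgrid[:480,:640]
    z=c['z_map'];d=np.stack([(u-c['cx'])/c['fx']*z,(v-c['cy'])/c['fy']*z,z],-1)
    return d@rot(c).T+np.array(c['xyz'],float)
E
python3 - <<'E'
from h import *
import pickle
o=ctrl.get_obs();print(o)
for n in ['scene','top']:
    c=ctrl.camera(n);cv2.imwrite(f'pics/{n}0.png',c['frame']);pickle.dump(c,open(n+'0.pkl','wb'))
    print(n,c['fx'],c['cx'],c['cy'],c['xyz'],c['rotation'])
E
```

```text
pics
{'time_s': 0.0, 'q': array([ 1.07569258e+00,  1.81547501e-01,  1.60799483e+00,  1.42736553e-06,
        1.35378471e+00, -2.06273351e-01]), 'dq': array([-0.00031285,  0.0007004 , -0.00114408, -0.00020799, -0.0001243 ,
       -0.0001902 ]), 'joint_efforts': array([-8.57574069e-04, -4.44864321e+01, -3.51341772e+01, -3.78952582e-04,
        9.15952987e-03, -3.62910521e-05]), 'eef_pos': array([0.16348316, 0.55070472, 0.23038688]), 'eef_rot': array([-2.98575091e-04,  1.43913838e-01,  9.89589842e-01, -8.14176616e-04]), 'wrist_force': array([ 0.35540265,  0.6698033 , -0.14332305]), 'torque': array([ 0.05445188,  0.00512264, -0.01587166]), 'grasp_force': 0.0, 'opening': 0.9971531082709882}
scene 450.4268005666415 313.9062535208712 239.58333044925138 [1.25640643 0.46751933 0.79523737] [-0.20007622  0.44109339  0.79495681 -0.36530782]
top 493.0513934334431 319.83803820612593 239.37179474159623 [0.43426413 0.03172788 1.113998  ] [ 0.02309669 -0.69669259  0.7161273  -0.03532242]
```

View pics/top0.png

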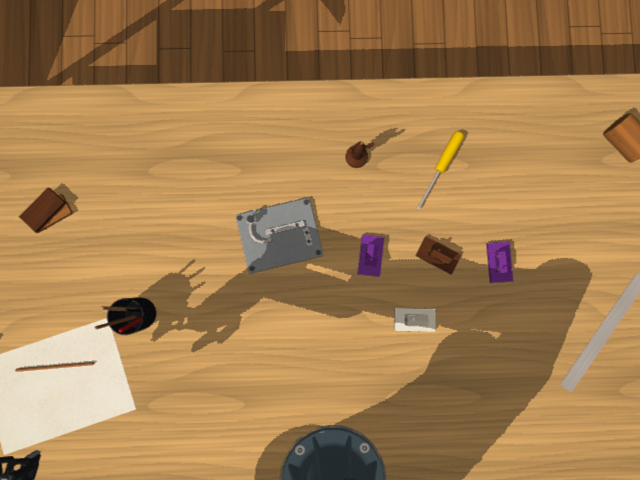

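View pics/scene0.png

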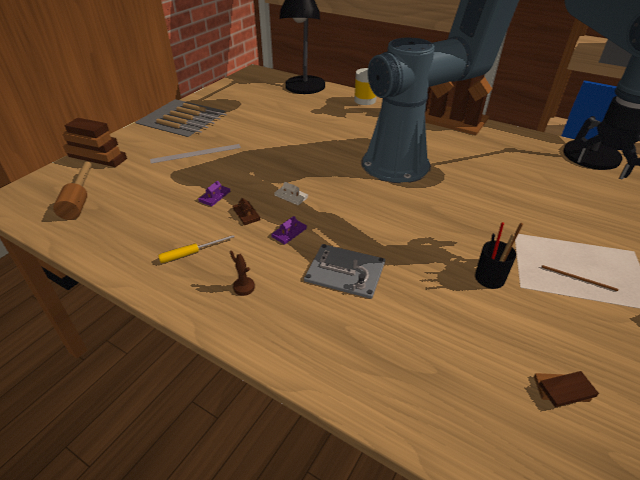

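The top view shows the brown house at about (439,254) between two purple look-alikes (371,255) and (500,261), with the white one at (415,319). The holder is at (281,235), the tree at (357,155), the screwdriver at (443,168) and the pot at (131,316). The scene view agrees: house at (246,211), holder at (344,272). Next I measure both and enlarge the holder.

```bash
python3 - <<'E'
from h import *
import pickle
for n,roi,hr in [('top',(410,225,475,285),(225,185,335,285)),('scene',(225,190,270,232),(290,235,400,305))]:
    c=pickle.load(open(n+'0.pkl','rb'));P=cloud(c);f=c['frame'];hsv=cv2.cvtColor(f,cv2.COLOR_BGR2HSV)
    print(n,'bench z',np.median(P[300:330,340:400,2]))
    # house
    m=np.zeros((480,640),np.uint8);x0,y0,x1,y1=roi
    z=P[...,2]
    m[y0:y1,x0:x1]=(z[y0:y1,x0:x1]>0.006)*255
    k,l,s,_=cv2.connectedComponentsWithStats(m);i=1+s[1:,4].argmax();m=l==i
    Q=P[m];print('house px',s[i],'zmax',Q[:,2].max(),'board z',np.median(Q[Q[:,2]<0.02][:,2]))
    r=cv2.minAreaRect(Q[:,:2].astype(np.float32)*1000);print('house rect mm',r,np.round(cv2.boxPoints(r),1).tolist())
    W=Q[Q[:,2]>0.025];r=cv2.minAreaRect(W[:,:2].astype(np.float32)*1000);print('upper',r)
    x0,y0,x1,y1=hr
    m=np.zeros((480,640),bool);m[y0:y1,x0:x1]=True
    m&=(hsv[...,1]<60)&(P[...,2]>0.006)
    Q=P[m];bed=Q[(Q[:,2]<.0155)];print('bed z',np.median(bed[:,2]),len(bed))
    r=cv2.minAreaRect(Q[:,:2].astype(np.float32)*1000);print('bed rect',r,np.round(cv2.boxPoints(r),1).tolist())
c=pickle.load(open('top0.pkl','rb'))
cv2.imwrite('pics/crop.png',cv2.resize(c['frame'][185:285,225:345],None,fx=6,fy=6,interpolation=cv2.INTER_CUBIC))
E
```

```text
top bench z 0.000610102960549419
house px [415 236  46  38 915] zmax 1.1139980008092825 board z 0.012735219958884159
house rect mm ((481.4358215332031, -134.8208770751953), (86.23057556152344, 335.2892761230469), 1.39081871509552) [[434.29998779296875, 31.700000762939453], [442.3999938964844, -303.5], [528.5999755859375, -301.3999938964844], [520.5, 33.79999923706055]]
upper ((471.2879333496094, -121.38282775878906), (43.72125244140625, 311.9985046386719), 5.616726875305176)
bed z 0.012204965140009572 3771
bed rect ((514.520751953125, 98.25961303710938), (184.44369506835938, 171.33233642578125), 11.865682601928711) [[406.70001220703125, 163.10000610351562], [441.8999938964844, -4.5], [622.4000244140625, 33.400001525878906], [587.2000122070312, 201.10000610351562]]
scene bench z -0.00023185821784293958
house px [232 198  28  26 393] zmax 0.7952373659207281 board z 0.01149235624149847
house rect mm ((842.248291015625, 104.01040649414062), (1099.8309326171875, 70.9561767578125), 44.96495819091797) [[428.1000061035156, -259.5], [478.20001220703125, -309.70001220703125], [1256.4000244140625, 467.5], [1206.300048828125, 517.7000122070312]]
upper ((856.4290771484375, 105.50363159179688), (1078.40869140625, 34.403167724609375), 43.97515869140625)
bed z 0.011617713156968246 2275
bed rect ((877.385986328125, 229.47044372558594), (875.6856689453125, 185.65884399414062), 20.161100387573242) [[434.3999938964844, 165.6999969482422], [498.3999938964844, -8.600000381469727], [1320.4000244140625, 293.20001220703125], [1256.4000244140625, 467.5]]
```

View pics/crop.png

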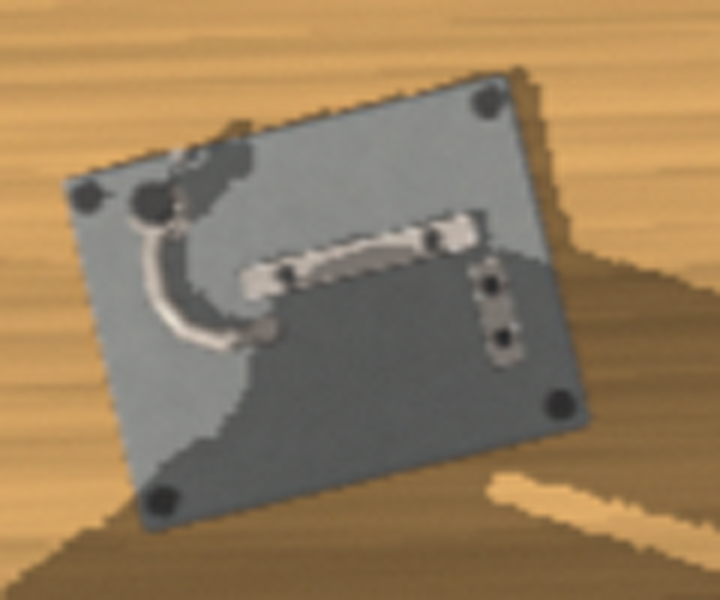

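The crop shows the bed tilted about 14°, with the fence from (245,285) to (480,225), the end stop at (497,310), the arm's nose at (262,330) and the pivot at (160,205). So holder +y points image-left and +x points image-up. Now I filter the zero-depth pixels and fit again.

```bash
python3 - <<'E'
from h import *
import pickle
for n,roi,hr in [('top',(410,225,475,285),(225,185,335,285)),('scene',(225,190,270,232),(290,235,400,305))]:
    c=pickle.load(open(n+'0.pkl','rb'));P=cloud(c);f=c['frame'];hsv=cv2.cvtColor(f,cv2.COLOR_BGR2HSV)
    ok=(c['z_map']>0)&(P[...,2]<0.07)&(P[...,2]>0.006)
    def comp(roi,mm):
        x0,y0,x1,y1=roi;m=np.zeros((480,640),np.uint8);m[y0:y1,x0:x1]=mm[y0:y1,x0:x1]*255
        m=cv2.medianBlur(m,3)
        k,l,s,_=cv2.connectedComponentsWithStats(m);i=1+s[1:,4].argmax();return l==i
    m=comp(roi,ok);Q=P[m]
    print(n,'house zmax',np.percentile(Q[:,2],99),'board',np.median(Q[Q[:,2]<.018][:,2]))
    print(' rect',cv2.minAreaRect(Q[:,:2].astype(np.float32)*1000))
    W=Q[Q[:,2]>.03];print(' upper',cv2.minAreaRect(W[:,:2].astype(np.float32)*1000), np.median(Q[:,:2],0))
    m=comp(hr,ok|((hsv[...,1]<50)&(c['z_map']==0)));
    cn=max(cv2.findContours(m.astype(np.uint8),cv2.RETR_EXTERNAL,cv2.CHAIN_APPROX_NONE)[0],key=cv2.contourArea)[:,0]
    r=cv2.minAreaRect(cn.astype(np.float32)); 
    B=plane(c,cn[:,0],cn[:,1],0.012)[:,:2]*1000
    r=cv2.minAreaRect(B.astype(np.float32));print(' bed',r,cv2.boxPoints(r).round(1).tolist())
    Q=P[m&(c['z_map']>0)];print(' bed z',np.median(Q[:,2]))
    Hh=Q[(Q[:,2]>.0165)&(Q[:,2]<.021)];print(' steel',len(Hh))
    if n=='top':
        S=P[(m)&(P[...,2]>.0165)&(c['z_map']>0)]; 
        a=np.deg2rad(14);print(np.round(S[::12]*1000,0).tolist()[:40])
E
```

```text
top house zmax 0.048419590006754644 board 0.012723233270012901
 rect ((480.12969970703125, -134.8525848388672), (83.61754608154297, 335.2892761230469), 1.39081871509552)
 upper ((470.9778137207031, -121.413330078125), (43.09803009033203, 311.9985046386719), 5.616726398468018) [ 0.48195077 -0.24917637]
 bed ((537.6744384765625, 103.38326263427734), (136.93035888671875, 171.44029235839844), 12.033733367919922) [[452.79998779296875, 172.89999389648438], [488.6000061035156, 5.300000190734863], [622.5, 33.79999923706055], [586.7999877929688, 201.5]]
 bed z 0.012706234507043224
 steel 371
[[612.0, 47.0, 17.0], [601.0, 63.0, 17.0], [591.0, 110.0, 17.0], [579.0, 164.0, 49.0], [580.0, 160.0, 30.0], [576.0, 159.0, 44.0], [573.0, 158.0, 45.0], [571.0, 158.0, 47.0], [568.0, 160.0, 50.0], [568.0, 160.0, 33.0], [566.0, 160.0, 31.0], [566.0, 173.0, 17.0], [563.0, 64.0, 20.0], [562.0, 113.0, 20.0], [560.0, 57.0, 18.0], [559.0, 84.0, 18.0], [558.0, 53.0, 19.0], [557.0, 86.0, 19.0], [556.0, 57.0, 19.0], [555.0, 108.0, 20.0], [554.0, 82.0, 18.0], [554.0, 164.0, 23.0], [553.0, 95.0, 17.0], [551.0, 168.0
[... 259 characters left out ...]
, 20.0], [533.0, 44.0, 20.0], [531.0, 40.0, 19.0], [530.0, 102.0, 17.0], [529.0, 151.0, 25.0]]
scene house zmax 0.04721166354178897 board 0.01145972448152155
 rect ((837.050537109375, 98.81903076171875), (1114.5234375, 70.9561767578125), 44.96495819091797)
 upper ((856.4261474609375, 105.51077270507812), (1078.415283203125, 34.019344329833984), 43.95401382446289) [ 0.49398625 -0.23939231]
 bed ((541.393310546875, 105.83529663085938), (141.39796447753906, 171.94808959960938), 11.976588249206543) [[454.3999938964844, 175.3000030517578], [490.1000061035156, 7.099999904632568], [628.4000244140625, 36.400001525878906], [592.7000122070312, 204.60000610351562]]
 bed z 0.01202868947250646
 steel 231
```

```bash
cat >> h.py <<'E'
def house(c,roi):
    P=cloud(c);x0,y0,x1,y1=roi;ok=(c['z_map']>0)&(P[...,2]<0.07)&(P[...,2]>0.006)
    m=np.zeros((480,640),np.uint8);m[y0:y1,x0:x1]=ok[y0:y1,x0:x1]
    k,l,s,_=cv2.connectedComponentsWithStats(m);m=l==1+s[1:,4].argmax();return m,P[m]
E
python3 - <<'E'
from h import *
import pickle
for n,roi in [('top',(410,225,475,285)),('scene',(225,190,270,232))]:
    c=pickle.load(open(n+'0.pkl','rb'));m,Q=house(c,roi)
    print(n,len(Q),'max',np.percentile(Q[:,2],99),'board',np.median(Q[Q[:,2]<.018][:,2]))
    for lo,hi in [(.006,.018),(.006,.07),(.03,.07),(.04,.07)]:
        W=Q[(Q[:,2]>lo)&(Q[:,2]<hi)];print(lo,hi,len(W),np.round(cv2.boxPoints(cv2.minAreaRect(W[:,:2].astype(np.float32)*1000)),1).tolist(),cv2.minAreaRect(W[:,:2].astype(np.float32)*1000))
E
```

```text
top 909 max 0.047427704725134016 board 0.012719208623505951
0.006 0.018 636 [[439.29998779296875, -280.5], [483.0, -304.8999938964844], [527.2999877929688, -225.8000030517578], [483.6000061035156, -201.39999389648438]] ((483.3058166503906, -253.1539764404297), (90.61958312988281, 50.0706901550293), 60.75922393798828)
0.006 0.07 909 [[439.29998779296875, -280.5], [483.0, -304.8999938964844], [527.2999877929688, -225.8000030517578], [483.6000061035156, -201.39999389648438]] ((483.3058166503906, -253.1539764404297), (90.61958312988281, 50.0706901550293), 60.75922393798828)
0.03 0.07 245 [[461.0, -268.0], [483.3999938964844, -279.79998779296875], [505.3999938964844, -238.10000610351562], [483.0, -226.3000030517578]] ((483.186279296875, -253.0268096923828), (47.152164459228516, 25.303571701049805), 62.13396072387695)
0.04 0.07 128 [[466.3999938964844, -270.20001220703125], [483.29998779296875, -277.70001220703125], [501.70001220703125, -236.5], [484.79998779296875, -228.89999389648438]] ((484.0813293457031, -253.34219360351562), (45.1909065246582, 18.510520935058594), 65.94244384765625)
s
[... 417 characters left out ...]
03125], [529.9000244140625, -223.6999969482422], [485.1000061035156, -199.3000030517578]] ((485.54974365234375, -251.72337341308594), (91.65062713623047, 51.01387023925781), 61.401145935058594)
0.03 0.07 109 [[463.29998779296875, -268.70001220703125], [484.5, -279.8999938964844], [508.1000061035156, -235.39999389648438], [487.0, -224.1999969482422]] ((485.7239990234375, -252.05458068847656), (50.38298416137695, 23.945938110351562), 62.027671813964844)
0.04 0.07 38 [[469.20001220703125, -268.3999938964844], [479.0, -274.6000061035156], [502.5, -237.6999969482422], [492.70001220703125, -231.5]] ((485.8543395996094, -253.0798797607422), (43.7761344909668, 11.554746627807617), 57.54585647583008)
```

```bash
cat >> h.py <<'E'
def rows(p0,q0,wps):
    """wps: (xyz mm, yaw of tool y deg, n rows); tool kept pointing down"""
    M=R.from_quat(q0,scalar_first=True).as_matrix();p=np.array(p0)*1000
    for xyz,yaw,n in wps:
        y=np.array([np.cos(np.deg2rad(yaw)),np.sin(np.deg2rad(yaw)),0]);z=np.array([0,0,-1.]);G=np.stack([np.cross(y,z),y,z],1)
        rv=R.from_matrix(M.T@G).as_rotvec()
        print('to',xyz,yaw,'rotvec per row',(rv/n).round(4))
        d=(np.array(xyz)-p)/n
        for i in range(n):
            print((M.T@d).round(1).tolist()); M=M@R.from_rotvec(rv/n).as_matrix()
        p=np.array(xyz,float)
E
python3 - <<'E'
from h import *
o=ctrl.get_obs();rows(o['eef_pos'],o['eef_rot'],[((484,-252,180),-29,20)])
E
```

```text
to (484, -252, 180) -29 rotvec per row [-0.0001  0.0001  0.0894]
[-26.8, -33.9, 2.6]
[-29.7, -31.4, 2.6]
[-32.4, -28.6, 2.6]
[-34.8, -25.6, 2.6]
[-37.0, -22.4, 2.6]
[-38.8, -19.0, 2.5]
[-40.4, -15.5, 2.5]
[-41.6, -11.8, 2.5]
[-42.5, -8.0, 2.5]
[-43.0, -4.2, 2.5]
[-43.2, -0.3, 2.5]
[-43.1, 3.5, 2.5]
[-42.6, 7.3, 2.5]
[-41.8, 11.1, 2.5]
[-40.6, 14.8, 2.5]
[-39.1, 18.4, 2.5]
[-37.3, 21.8, 2.5]
[-35.2, 25.0, 2.5]
[-32.9, 28.1, 2.5]
[-30.2, 30.9, 2.5]
```

Request:
jog_arm(
  series=[
    [[-27, -34, 0, 0, 0, 0.0894, 85], [-29.7, -31.4, 0, 0, 0, 0.0894, 85], [-32.4, -28.6, 0, 0, 0, 0.0894, 85], [-34.8, -25.6, 0, 0, 0, 0.0894, 85], [-37, -22.4, 0, 0, 0, 0.0894, 85], [-38.8, -19, 0, 0, 0, 0.0894, 85], [-40.4, -15.5, 0, 0, 0, 0.0894, 85], [-41.6, -11.8, 0, 0, 0, 0.0894, 85], [-42.5, -8, 0, 0, 0, 0.0894, 85], [-43, -4.2, 0, 0, 0, 0.0894, 85]],
  ],
)

```text
time_s: 1.1
eef_pos: [0.3242, 0.148, 0.2312]
eef_rot: [0.0, 0.559, 0.829, 0.0]
wrist_force: [1.3, -0.1, 0.6]
opening: 0.994
grasp_force: 0.0
```

Request:
jog_arm(
  series=[
    [[-43.2, -0.3, 5, 0, 0, 0.0894, 85], [-43.1, 3.5, 5, 0, 0, 0.0894, 85], [-42.6, 7.3, 5, 0, 0, 0.0894, 85], [-41.8, 11.1, 5, 0, 0, 0.0894, 85], [-40.6, 14.8, 5, 0, 0, 0.0894, 85], [-39.1, 18.4, 5, 0, 0, 0.0894, 85], [-37.3, 21.8, 5, 0, 0, 0.0894, 85], [-35.2, 25, 5, 0, 0, 0.0894, 85], [-32.9, 28.1, 5, 0, 0, 0.0894, 85], [-30.2, 30.9, 5, 0, 0, 0.0894, 85]],
  ],
)

```text
time_s: 2.1
eef_pos: [0.4846, -0.2534, 0.1805]
eef_rot: [-0.0, 0.863, 0.506, -0.0]
wrist_force: [-0.5, 0.5, 1.2]
opening: 0.998
grasp_force: 0.0
```

```bash
python3 - <<'E'
from h import *
import pickle
o=ctrl.get_obs();print(o['time_s'],o['eef_pos'],o['eef_rot'],o['q'],o['opening'])
c=ctrl.camera('wrist');cv2.imwrite('pics/w1.png',c['frame']);pickle.dump(c,open('w1.pkl','wb'))
print(c['fx'],c['cx'],c['cy'],c['xyz'],c['rotation'])
M=R.from_quat(o['eef_rot'],scalar_first=True).as_matrix();print('yaw',np.rad2deg(np.arctan2(M[1,1],M[0,1])))
E
```

```text
2.1 [ 0.48462965 -0.25342822  0.18054386] [-3.93581942e-04  8.62636245e-01  5.05824618e-01 -9.81813522e-05] [-6.98971256e-01  1.70401731e-01  1.72648378e+00  8.29374267e-05
  1.24551462e+00 -1.88876812e-01] 0.9977913403233067
371.64829954431775 307.8533726062177 244.65722244412956 [ 0.51800157 -0.19335326  0.32225262] [ 0.13303352  0.95853348 -0.2495604  -0.03514617]
yaw -29.22777412746668
```

View pics/w1.png

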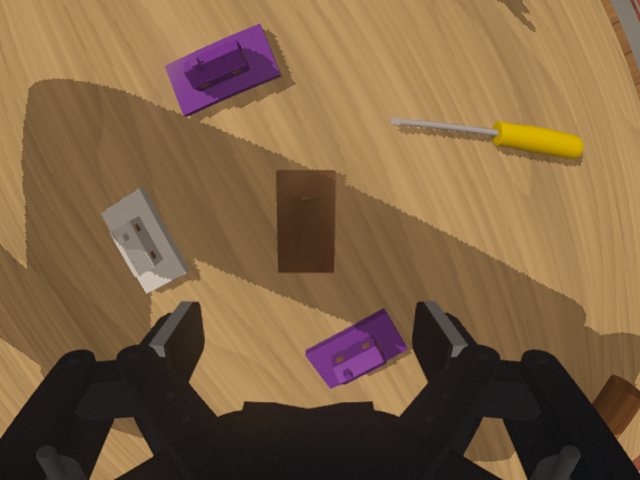

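The wrist view shows the house aligned with the gripper, its board corners at about (277,171), (334,171), (334,272) and (278,272). I cast rays from these and compare with the top and scene fits.

```bash
python3 - <<'E'
from h import *
import pickle
c=pickle.load(open('w1.pkl','rb'));f=c['frame'].astype(int);P=None
m=(np.abs(f-f[225,285]).sum(2)<40).astype(np.uint8);m[:,:270]=0;m[:,342:]=0;m[:160]=0;m[280:]=0
# depth-aided: board edges
cn=max(cv2.findContours(m,cv2.RETR_EXTERNAL,cv2.CHAIN_APPROX_NONE)[0],key=cv2.contourArea)[:,0]
B=plane(c,cn[:,0],cn[:,1],.012,True)[:,:2]*1000
r=cv2.minAreaRect(B.astype(np.float32));print(r,np.array(cv2.boxPoints(r)).round(1).tolist(), cv2.boundingRect(cn))
print(plane(c,[277,335,335,277],[170.5,170.5,272.5,272.5],.012,True)*1000)
v,u=np.mgrid[215:225,280:330:1]
z=c['z_map'];d=ray(c,*np.mgrid[200:240,280:332][::-1],True)@rot(c);d=d/d[...,2:];W=d*z[200:240,280:332,None]@rot(c).T+c['xyz'];print(W[20,::6].round(4).tolist())
o=ctrl.get_obs();rows(o['eef_pos'],o['eef_rot'],[((484.4,-252.6,60),-29,4)])
E
```

```text
((482.4579772949219, -251.55368041992188), (88.39393615722656, 48.875858306884766), 61.11148452758789) [[439.70001220703125, -278.3999938964844], [482.5, -302.1000061035156], [525.2000122070312, -224.6999969482422], [482.3999938964844, -201.10000610351562]] (277, 171, 57, 101)
[[ 483.74758322 -201.30620921   12.        ]
 [ 525.92886561 -224.90795503   12.        ]
 [ 483.39248425 -304.18768336   12.        ]
 [ 438.31139611 -279.03532807   12.        ]]
[[0.4646, -0.2393, 0.0111], [0.4691, -0.2419, 0.0111], [0.477, -0.2405, 0.0351], [0.4816, -0.2422, 0.0386], [0.4861, -0.2437, 0.0427], [0.4906, -0.2452, 0.0469], [0.4937, -0.2495, 0.0364], [0.496, -0.2569, 0.0111], [0.5005, -0.2593, 0.0114]]
to (484.4, -252.6, 60) -29 rotvec per row [ 0.0004  0.0006 -0.0028]
[1.3, -1.2, 29.9]
[1.3, -1.2, 29.9]
[1.3, -1.2, 29.9]
[1.3, -1.2, 29.9]
```

```bash
python3 - <<'E'
from h import *
o=ctrl.get_obs();print(o['time_s'],o['eef_pos'],o['eef_rot'],np.abs(o['dq']).max())
E
```

```text
2.15 [ 0.48604996 -0.25920412  0.179634  ] [ 1.32526230e-03  8.64476942e-01  5.02670443e-01 -5.34603103e-04] 0.09957270104720868
```

Request:
jog_arm(
  series=[
    [[0, 0, 10, 0, 0, 0, 85], [0, 0, 25, 0, 0, 0, 85], [0, 0, 30, 0, 0, 0, 85], [0, 0, 25, 0, 0, 0, 85], [0, 0, 18, 0, 0, 0, 85], [0, 0, 12, 0, 0, 0, 85], [0, 0, 0, 0, 0, 0, 85], [0, 0, 0, 0, 0, 0, 85], [0, 0, 0, 0, 0, 0, 85], [0, 0, 0, 0, 0, 0, 85]],
  ],
)

```text
time_s: 3.15
eef_pos: [0.4852, -0.2522, 0.0625]
eef_rot: [0.001, 0.862, 0.508, 0.0]
wrist_force: [1.0, -0.9, 0.4]
opening: 0.995
grasp_force: 0.0
```

```bash
python3 - <<'E'
from h import *
o=ctrl.get_obs();print(o['time_s'],o['eef_pos'],o['eef_rot'],np.abs(o['dq']).max())
rows(o['eef_pos'],o['eef_rot'],[((483.6,-252.3,15),-29,1)])
E
```

```text
3.15 [ 0.48519446 -0.25223365  0.06246883] [9.98343062e-04 8.61558992e-01 5.07656348e-01 3.73147454e-04] 0.00398256105144472
to (483.6, -252.3, 15) -29 rotvec per row [0.0021 0.0004 0.0003]
[-0.8, -1.5, 47.5]
```

Request:
jog_arm(
  series=[
    [[0, -1, 10, 0, 0, 0, 85], [0, -0.5, 15, 0, 0, 0, 85], [0, 0, 12, 0, 0, 0, 85], [0, 0, 6, 0, 0, 0, 85], [0, 0, 3, 0, 0, 0, 85], [0, 0, 0, 0, 0, 0, 85], [0, 0, 0, 0, 0, 0, 85], [0, 0, 0, 0, 0, 0, 85], [0, 0, 0, 0, 0, 0, 85], [0, 0, 0, 0, 0, 0, 50]],
  ],
)

```text
time_s: 4.15
eef_pos: [0.4834, -0.2512, 0.0157]
eef_rot: [0.0, 0.862, 0.508, 0.0]
wrist_force: [0.1, 0.3, -0.1]
opening: 0.855
grasp_force: 0.0
```

Request:
jog_arm(
  series=[
    [[0, 0, 0, 0, 0, 0, 30], [0, 0, 0, 0, 0, 0, 20], [0, 0, 0, 0, 0, 0, 10], [0, 0, 0, 0, 0, 0, 10], [0, 0, 0, 0, 0, 0, 10], [0, 0, 0, 0, 0, 0, 10], [0, 0, 0, 0, 0, 0, 10], [0, 0, 0, 0, 0, 0, 10], [0, 0, 0, 0, 0, 0, 10], [0, 0, 0, 0, 0, 0, 10]],
  ],
)

```text
time_s: 5.15
eef_pos: [0.4834, -0.2512, 0.0155]
eef_rot: [0.0, 0.862, 0.508, 0.0]
wrist_force: [1.5, -0.0, 4.6]
opening: 0.266
grasp_force: 59.9
```

```bash
python3 - <<'E'
from h import *
o=ctrl.get_obs();print(o['time_s'],o['eef_pos'],o['eef_rot'],np.abs(o['dq']).max(),o['wrist_force'],o['grasp_force'],o['opening']*85.4)
c=ctrl.camera('wrist');cv2.imwrite('pics/w2.png',c['frame'])
E
```

```text
5.15 [ 0.48340238 -0.25124829  0.01552237] [2.81796351e-04 8.61596971e-01 5.07592918e-01 9.61990225e-05] 0.00194734658901228 [ 1.50825795 -0.01632606  4.64676424] 59.912747740745544 22.725592618911158
```

View pics/w2.png

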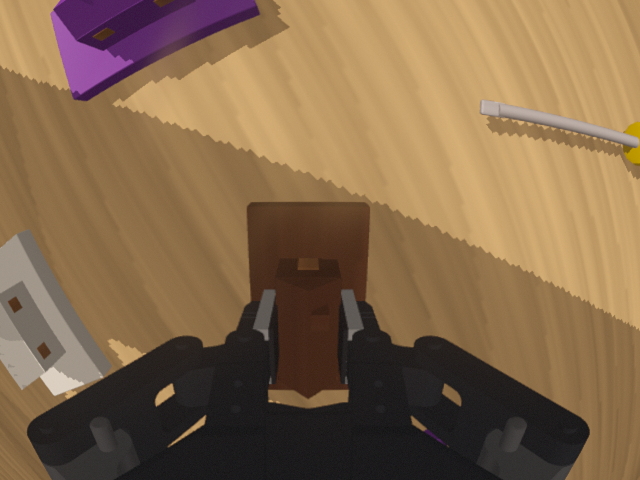

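The house is gripped centrally: the fingers stand on the walls at about (262,335) and (350,335), 22.7 mm open at 60 N. Now I lift it and move it in front of the holder for a wrist view.

```bash
python3 - <<'E'
from h import *
o=ctrl.get_obs()
rows(o['eef_pos'],o['eef_rot'],[((483.4,-251.2,115),-29,1),((539,12,115),12,10)])
E
```

```text
to (483.4, -251.2, 115) -29 rotvec per row [0.0007 0.0002 0.0002]
[0.0, -0.0, -99.4]
to (539, 12, 115) 12 rotvec per row [ 0.      0.     -0.0716]
[25.7, -7.9, -0.0]
[26.2, -6.0, -0.0]
[26.6, -4.1, -0.0]
[26.8, -2.2, -0.0]
[26.9, -0.3, -0.0]
[26.9, 1.6, -0.0]
[26.7, 3.5, -0.0]
[26.3, 5.4, -0.0]
[25.9, 7.3, -0.0]
[25.3, 9.1, -0.0]
```

Request:
jog_arm(
  series=[
    [[0, 0, -2, 0, 0, 0, 10], [0, 0, -6, 0, 0, 0, 10], [0, 0, -12, 0, 0, 0, 10], [0, 0, -18, 0, 0, 0, 10], [0, 0, -20, 0, 0, 0, 10], [0, 0, -18, 0, 0, 0, 10], [0, 0, -12, 0, 0, 0, 10], [0, 0, -8, 0, 0, 0, 10], [0, 0, -4, 0, 0, 0, 10], [0, 0, 0, 0, 0, 0, 10]],
  ],
)

```text
time_s: 6.2
eef_pos: [0.4832, -0.2511, 0.1155]
eef_rot: [0.0, 0.862, 0.508, 0.0]
wrist_force: [-0.2, 1.1, -1.2]
opening: 0.266
grasp_force: 59.4
```

Request:
jog_arm(
  series=[
    [[25.7, -7.9, 0, 0, 0, -0.0716, 10], [26.2, -6, 0, 0, 0, -0.0716, 10], [26.6, -4.1, 0, 0, 0, -0.0716, 10], [26.8, -2.2, 0, 0, 0, -0.0716, 10], [26.9, -0.3, 0, 0, 0, -0.0716, 10], [26.9, 1.6, 0, 0, 0, -0.0716, 10], [26.7, 3.5, 0, 0, 0, -0.0716, 10], [26.3, 5.4, 0, 0, 0, -0.0716, 10], [25.9, 7.3, 0, 0, 0, -0.0716, 10], [25.3, 9.1, 0, 0, 0, -0.0716, 10]],
  ],
)

```text
time_s: 7.2
eef_pos: [0.5381, 0.0134, 0.1142]
eef_rot: [-0.001, 0.628, 0.778, -0.0]
wrist_force: [0.3, -0.0, -0.1]
opening: 0.26
grasp_force: 59.4
```

Request:
jog_arm(
  series=[
    [[0, 0, 0, 0, 0, 0, 10], [0, 0, 0, 0, 0, 0, 10], [0, 0, 0, 0, 0, 0, 10], [0, 0, 0, 0, 0, 0, 10], [0, 0, 0, 0, 0, 0, 10], [0, 0, 0, 0, 0, 0, 10], [0, 0, 0, 0, 0, 0, 10], [0, 0, 0, 0, 0, 0, 10], [0, 0, 0, 0, 0, 0, 10], [0, 0, 0, 0, 0, 0, 10]],
  ],
)

```text
time_s: 8.2
eef_pos: [0.5388, 0.0122, 0.1153]
eef_rot: [0.0, 0.629, 0.777, -0.0]
wrist_force: [0.4, 0.1, -0.8]
opening: 0.267
grasp_force: 59.4
```

```bash
python3 - <<'E'
from h import *
import pickle
o=ctrl.get_obs();print(o['time_s'],o['eef_pos'],o['eef_rot'],np.abs(o['dq']).max(),o['wrist_force'])
M=R.from_quat(o['eef_rot'],scalar_first=True).as_matrix();print('yaw',np.rad2deg(np.arctan2(M[1,1],M[0,1])),M[2])
for n in ['wrist','top','scene']:
    c=ctrl.camera(n);cv2.imwrite(f'pics/{n}3.png',c['frame']);pickle.dump(c,open(n+'3.pkl','wb'))
E
```

```text
8.2 [0.53876077 0.01216609 0.11531128] [ 2.85258921e-05  6.29082178e-01  7.77338801e-01 -4.70899971e-07] 0.001365363589974564 [ 0.43308342  0.11242319 -0.81172886]
yaw 12.035120544862302 [-4.49410351e-05  3.51581631e-05 -9.99999998e-01]
```

View pics/wrist3.png

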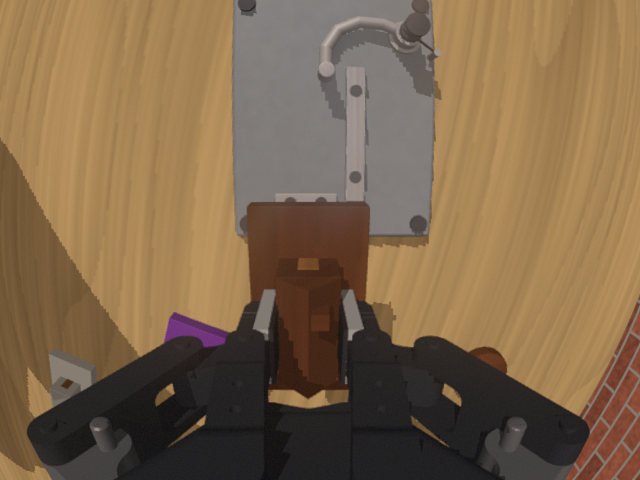

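The wrist view shows the fence face from about (346,70) to (346,198), the end stop top at (276–336,198), the nose pin at (326,70), the bed's near edge at row 236 between (237,236) and (430,236), and the held board's front corners at (247,203) and (369,203). From these I work out holder and board relative to the tool.

```bash
python3 - <<'E'
from h import *
import pickle
c=pickle.load(open('wrist3.pkl','rb'));o=ctrl.get_obs()
g=cv2.cvtColor(c['frame'],cv2.COLOR_BGR2GRAY).astype(float);g=cv2.GaussianBlur(g,(0,0),1)
hsv=cv2.cvtColor(c['frame'],cv2.COLOR_BGR2HSV)[...,1].astype(float);hsv=cv2.GaussianBlur(hsv,(0,0),1)
a=np.deg2rad(12.04);ex=np.array([np.cos(a),np.sin(a)]);ey=np.array([-np.sin(a),np.cos(a)])
T=o['eef_pos'][:2]*1000
def loc(u,v,z): 
    p=plane(c,u,v,z,True)[...,:2]*1000-T; return np.stack([p@ex,p@ey],-1)
def edge(img,r0,r1,c0,c1,horiz):
    out=[]
    if horiz:  # edge along columns, search rows
        G=np.abs(np.gradient(img,axis=0))
        for u in range(c0,c1,4): s=G[r0:r1,u]; i=s.argmax(); w=s[max(0,i-2):i+3]; out.append((u,r0+max(0,i-2)+(w*np.arange(len(w))).sum()/w.sum()))
    else:
        G=np.abs(np.gradient(img,axis=1))
        for v in range(r0,r1,4): s=G[v,c0:c1]; i=s.argmax(); w=s[max(0,i-2):i+3]; out.append((c0+max(0,i-2)+(w*np.arange(len(w))).sum()/w.sum(),v))
    return np.array(out)
def rep(n,E,z,k):
    L=loc(E[:,0],E[:,1],z); 
    o_=1-k; f=np.polyfit(L[:,o_],L[:,k],1); print(n,'median',np.median(L[:,k]).round(2),'sd',L[:,k].std().round(2),'slope',f[0].round(4),'range',L[:,o_].min().round(1),L[:,o_].max().round(1))
rep('bed left(-75)',edge(hsv,60,200,222,246,False),.012,0)
rep('bed right(62)',edge(hsv,60,200,420,445,False),.012,0)
rep('bed near(-76)',edge(hsv,228,244,374,408,True),.012,1)
rep('fence face(0) ztop',edge(g,100,190,338,352,False),.019,0)
rep('stop top back? ',edge(g,188,200,280,332,True),.019,1)
print('nose pin top',loc(326.5,70,.038))
z=o['eef_pos'][2]
for dz in (-.0035,-.001):
  rep('board front',edge(hsv,196,212,255,360,True),z+dz,1)
  rep('board L',edge(hsv,210,260,240,258,False),z+dz,0)
  rep('board R',edge(hsv,210,260,360,378,False),z+dz,0)
def wcloud(c):
    v,u=np.mgrid[:480,:640];d=ray(c,u,v,True);d=d/((d@rot(c)[:,2])[...,None]);return c['xyz']+d*c['z_map'][...,None]
W=wcloud(c);print('board top z',np.median(W[212:250,260:355,2]),'bed z',np.median(W[100:180,250:300,2]),'fence top',np.median(W[120:160,352:358,2]),'tcp',z)
E
```

```text
bed left(-75) median -50.31 sd 0.06 slope -0.0014 range 33.6 125.7
bed right(62) median 84.19 sd 0.12 slope -0.0014 range 34.5 128.9
bed near(-76) median 6.03 sd 0.02 slope 0.0028 range 45.0 67.9
fence face(0) ztop median 24.0 sd 0.84 slope -0.0259 range 39.5 96.4
stop top back?  median 36.34 sd 1.57 slope -0.0184 range -18.5 12.5
nose pin top [ 10.26401884 112.06746474]
board front median 45.47 sd 0.07 slope 0.0006 range -21.5 19.9
board L median -25.16 sd 0.06 slope -0.0017 range 22.1 42.2
board R median 24.13 sd 0.05 slope 0.0041 range 22.1 42.3
board front median 45.88 sd 0.07 slope 0.0006 range -21.1 19.5
board L median -24.73 sd 0.06 slope -0.0017 range 22.9 42.7
board R median 23.71 sd 0.05 slope 0.0041 range 22.9 42.7
board top z 0.11089213582750243 bed z 0.011102313387634594 fence top 0.018126132863681144 tcp 0.11529269379181693
```

Holder-frame result: TCP is at (-23.7, -80.5) and aligned to within 0.1°. The board centre is about (-0.5, 0) from the TCP, and its underside is 15.5 mm below it. I stage the board above the end stop, about 5 mm clear of the fence.

Request:
jog_arm(
  series=[
    [[2, 0, 3, 0, 0, 0, 10], [5, -1, 8, 0, 0, 0, 10], [8, -1, 12, 0, 0, 0, 10], [10, -1, 15, 0, 0, 0, 10], [10, -1, 15, 0, 0, 0, 10], [8, -1, 12, 0, 0, 0, 10], [6, 0, 7, 0, 0, 0, 10], [3, 0, 4, 0, 0, 0, 10], [0, 0, 1, 0, 0, 0, 10], [0, 0, 0, 0, 0, 0, 10]],
  ],
)

```text
time_s: 9.35
eef_pos: [0.5235, 0.0618, 0.0386]
eef_rot: [0.0, 0.629, 0.777, 0.0]
wrist_force: [0.3, 0.4, 0.2]
opening: 0.271
grasp_force: 59.4
```

Request:
jog_arm(
  series=[
    [[0, 0, 0, 0, 0, 0, 10], [0, 0, 0, 0, 0, 0, 10], [0, 0, 0, 0, 0, 0, 10], [2, 0, 0, 0, 0, 0, 10], [3, 0, 0, 0, 0, 0, 10], [4, 0, 0, 0, 0, 0, 10], [4, 0, 0, 0, 0, 0, 10], [3, 0, 0, 0, 0, 0, 10], [2, 0, 0, 0, 0, 0, 10], [0, 0, 0, 0, 0, 0, 10]],
  ],
)

```text
time_s: 10.35
eef_pos: [0.5188, 0.0793, 0.0381]
eef_rot: [-0.0, 0.629, 0.778, -0.001]
wrist_force: [-1.3, -5.1, 0.2]
opening: 0.266
grasp_force: 59.4
```

```bash
cat >> h.py <<'E'
def st(pr=True):
    o=ctrl.get_obs();a=np.deg2rad(12.04);ex=np.array([np.cos(a),np.sin(a)]);ey=np.array([-np.sin(a),np.cos(a)])
    H=np.array([538.76,12.17])+23.7*ex+80.5*ey
    p=o['eef_pos'][:2]*1000-H;F=o['wrist_force']
    M=R.from_quat(o['eef_rot'],scalar_first=True).as_matrix()
    print('t',round(o['time_s'],2),'tcp holder',(p@ex).round(2),(p@ey).round(2),'z',(o['eef_pos'][2]*1000).round(2),'F hx,hy,z',(F[:2]@ex).round(2),(F[:2]@ey).round(2),F[2].round(2),'yaw',np.rad2deg(np.arctan2(M[1,1],M[0,1])).round(2),'down',M[:2,2].round(4),'tq',o['torque'].round(3))
    return o
E
python3 -c "
from h import *
st()
c=ctrl.camera('wrist');cv2.imwrite('pics/w4.png',c['frame'])"
```

```text
t 10.35 tcp holder -29.22 -10.68 z 38.1 F hx,hy,z -2.33 -4.7 0.23 yaw 12.08 down [-0.0009 -0.0011] tq [-0.939  0.322  0.035]
```

View pics/w4.png

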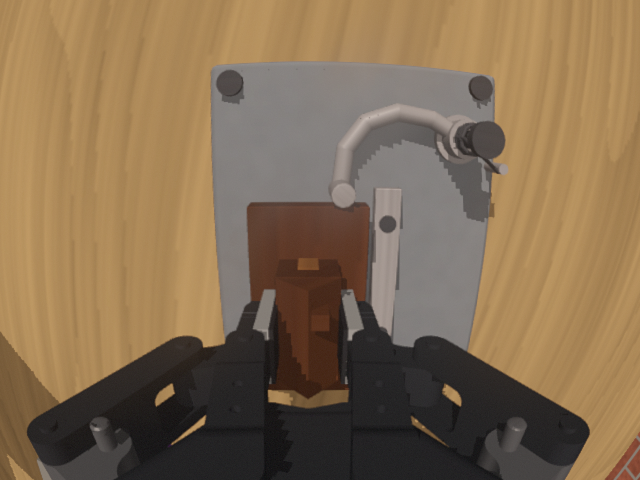

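The nose pin at (343,193) bears on the board's end, and the fence's left edge at (375,200) is clear of the board's side at (369,205). I go on drawing the arm back to y ≈ +4.

Request:
jog_arm(
  series=[
    [[1, 0, 0, 0, 0, 0, 10], [2, 0, 0, 0, 0, 0, 10], [3, 0, 0, 0, 0, 0, 10], [3, 0, 0, 0, 0, 0, 10], [3, 0, 0, 0, 0, 0, 10], [2, 0, 0, 0, 0, 0, 10], [1, 0, 0, 0, 0, 0, 10], [0, 0, 0, 0, 0, 0, 10], [0, 0, 0, 0, 0, 0, 10], [0, 0, 0, 0, 0, 0, 10]],
  ],
)

```text
time_s: 11.4
eef_pos: [0.5157, 0.0934, 0.0381]
eef_rot: [-0.0, 0.629, 0.777, -0.001]
wrist_force: [-1.6, -6.8, -0.4]
opening: 0.265
grasp_force: 59.4
```

```bash
python3 -c "
from h import *
import pickle
st()
c=ctrl.camera('wrist');cv2.imwrite('pics/w5.png',c['frame']);pickle.dump(c,open('w5.pkl','wb'))
v,u=np.mgrid[:480,:640];d=ray(c,u,v,True);d=d/((d@rot(c)[:,2])[...,None]);W=c['xyz']+d*c['z_map'][...,None]
print('board',np.median(W[212:250,260:355,2]),'bed',np.median(W[110:180,230:300,2]))"
```

```text
t 11.4 tcp holder -29.34 3.81 z 38.05 F hx,hy,z -2.97 -6.36 -0.4 yaw 12.06 down [-0.0012 -0.0015] tq [-1.154  0.286  0.048]
board 0.0334909542346816 bed 0.011155198536061062
```

Request:
jog_arm(
  series=[
    [[0, 0, 1, 0, 0, 0, 10], [0, 0, 2, 0, 0, 0, 10], [0, 0, 2, 0, 0, 0, 10], [0, 0, 2, 0, 0, 0, 10], [0, 0, 1, 0, 0, 0, 10], [0, 0, 0.5, 0, 0, 0, 10], [0, 0, 0.3, 0, 0, 0, 10], [0, 0, 0, 0, 0, 0, 10], [0, 0, 0, 0, 0, 0, 10], [0, 0, 0, 0, 0, 0, 10]],
  ],
)

```text
time_s: 12.45
eef_pos: [0.5175, 0.0936, 0.0302]
eef_rot: [0.001, 0.629, 0.777, 0.0]
wrist_force: [0.9, -4.7, 1.8]
opening: 0.27
grasp_force: 59.7
```

```bash
python3 -c "
from h import *
st()"
```

```text
t 12.45 tcp holder -27.53 3.6 z 30.21 F hx,hy,z -0.12 -4.78 1.8 yaw 12.02 down [ 0.0026 -0.0009] tq [-0.83  -0.152 -0.069]
```

Request:
jog_arm(
  series=[
    [[0, 0, 0.3, 0, 0, 0, 10], [0, 0, 0.2, 0, 0, 0, 10], [0, 0, 0.2, 0, 0, 0, 10], [0, 0, 0, 0, 0, 0, 10], [0, 0, 0, 0, 0, 0, 10], [0, 0, 0, 0, 0, 0, 10], [0, 0, 0, 0, 0, 0, 10], [0, 0, 0, 0, 0, 0, 10], [0, 0, 0, 0, 0, 0, 10], [0, 0, 0, 0, 0, 0, 10]],
  ],
)

```text
time_s: 13.45
eef_pos: [0.5175, 0.0936, 0.0296]
eef_rot: [0.001, 0.629, 0.777, 0.001]
wrist_force: [0.9, -4.3, 1.6]
opening: 0.264
grasp_force: 59.7
```

```bash
python3 -c "
from h import *
st()"
```

```text
t 13.45 tcp holder -27.46 3.58 z 29.58 F hx,hy,z 0.01 -4.44 1.6 yaw 12.02 down [ 0.0027 -0.0009] tq [-0.846 -0.167  0.004]
```

Request:
jog_arm(
  series=[
    [[0, 0, 0.3, 0, 0, 0, 10], [0, 0, 0.3, 0, 0, 0, 10], [0, 0, 0.2, 0, 0, 0, 10], [0, 0, 0.2, 0, 0, 0, 10], [0, 0, 0, 0, 0, 0, 10], [0, 0, 0, 0, 0, 0, 10], [0, 0, 0, 0, 0, 0, 10], [0, 0, 0, 0, 0, 0, 10], [0, 0, 0, 0, 0, 0, 10], [0, 0, 0, 0, 0, 0, 10]],
  ],
)

```text
time_s: 14.45
eef_pos: [0.5176, 0.0936, 0.0286]
eef_rot: [0.001, 0.629, 0.777, 0.001]
wrist_force: [1.3, -5.1, 1.8]
opening: 0.267
grasp_force: 59.7
```

```bash
python3 -c "
from h import *
st()"
```

```text
t 14.45 tcp holder -27.4 3.58 z 28.62 F hx,hy,z 0.23 -5.23 1.81 yaw 12.02 down [ 0.0028 -0.0009] tq [-0.763 -0.163 -0.105]
```

Request:
jog_arm(
  series=[
    [[0, 0, 0.3, 0, 0, 0, 10], [0, 0, 0.2, 0, 0, 0, 10], [0, 0, 0.2, 0, 0, 0, 10], [0, 0, 0, 0, 0, 0, 10], [0, 0, 0, 0, 0, 0, 10], [0, 0, 0, 0, 0, 0, 10], [0, 0, 0, 0, 0, 0, 10], [0, 0, 0, 0, 0, 0, 10], [0, 0, 0, 0, 0, 0, 10], [0, 0, 0, 0, 0, 0, 10]],
  ],
)

```text
time_s: 15.45
eef_pos: [0.5176, 0.0936, 0.0279]
eef_rot: [0.001, 0.629, 0.777, 0.001]
wrist_force: [0.6, -4.8, 2.9]
opening: 0.266
grasp_force: 59.8
```

```bash
python3 -c "
from h import *
st()"
```

```text
t 15.45 tcp holder -27.37 3.58 z 27.94 F hx,hy,z -0.44 -4.78 2.87 yaw 12.02 down [ 0.0029 -0.0008] tq [-0.853 -0.188 -0.076]
```

Request:
jog_arm(
  series=[
    [[0, 0, 0.2, 0, 0, 0, 10], [0, 0, 0.2, 0, 0, 0, 10], [0, 0, 0, 0, 0, 0, 10], [0, 0, 0, 0, 0, 0, 10], [0, 0, 0, 0, 0, 0, 10], [0, 0, 0, 0, 0, 0, 10], [0, 0, 0, 0, 0, 0, 10], [0, 0, 0, 0, 0, 0, 10], [0, 0, 0, 0, 0, 0, 10], [0, 0, 0, 0, 0, 0, 10]],
  ],
)

```text
time_s: 16.45
eef_pos: [0.5177, 0.0936, 0.0276]
eef_rot: [0.001, 0.629, 0.777, 0.001]
wrist_force: [0.8, -4.2, 3.7]
opening: 0.268
grasp_force: 59.9
```

```bash
python3 -c "
from h import *
st()"
```

```text
t 16.45 tcp holder -27.35 3.58 z 27.61 F hx,hy,z -0.12 -4.25 3.66 yaw 12.02 down [ 0.0029 -0.0009] tq [-0.793 -0.058 -0.058]
```

Request:
jog_arm(
  series=[
    [[0, 0, 0.2, 0, 0, 0, 10], [0, 0, 0.2, 0, 0, 0, 10], [0, 0, 0, 0, 0, 0, 10], [0, 0, 0, 0, 0, 0, 10], [0, 0, 0, 0, 0, 0, 10], [0, 0, 0, 0, 0, 0, 10], [0, 0, 0, 0, 0, 0, 10], [0, 0, 0, 0, 0, 0, 10], [0, 0, 0, 0, 0, 0, 10], [0, 0, 0, 0, 0, 0, 10]],
  ],
)

```text
time_s: 17.45
eef_pos: [0.5177, 0.0936, 0.0276]
eef_rot: [0.001, 0.629, 0.777, 0.001]
wrist_force: [-0.7, -5.6, 6.5]
opening: 0.27
grasp_force: 60.4
```

```bash
python3 -c "
from h import *
st()"
```

```text
t 17.45 tcp holder -27.29 3.56 z 27.57 F hx,hy,z -1.87 -5.37 6.51 yaw 12.02 down [ 0.0029 -0.0009] tq [-0.82   0.216 -0.049]
```

Request:
jog_arm(
  series=[
    [[0, 0.3, 0, 0, 0, 0, 10], [0, 0.3, 0, 0, 0, 0, 10], [0, 0.3, 0, 0, 0, 0, 10], [0, 0.3, 0, 0, 0, 0, 10], [0, 0.3, 0, 0, 0, 0, 10], [0, 0, 0, 0, 0, 0, 10], [0, 0, 0, 0, 0, 0, 10], [0, 0, 0, 0, 0, 0, 10], [0, 0, 0, 0, 0, 0, 10], [0, 0, 0, 0, 0, 0, 10]],
  ],
)

```text
time_s: 18.45
eef_pos: [0.5179, 0.0937, 0.0275]
eef_rot: [0.0, 0.629, 0.777, -0.001]
wrist_force: [-4.6, -6.4, 11.7]
opening: 0.267
grasp_force: 61.1
```

```bash
python3 -c "
from h import *
st()"
```

```text
t 18.45 tcp holder -27.14 3.56 z 27.52 F hx,hy,z -5.83 -5.27 11.66 yaw 12.05 down [-0.     -0.0015] tq [-1.124  0.999  0.016]
```

Request:
jog_arm(
  series=[
    [[0, 0, -0.2, 0, 0, 0, 10], [0, 0, -0.2, 0, 0, 0, 10], [0, 0, -0.2, 0, 0, 0, 10], [0, 0, 0, 0, 0, 0, 10], [0, 0.2, 0, 0, 0, 0, 10], [0, 0.2, 0, 0, 0, 0, 10], [0, 0, 0, 0, 0, 0, 10], [0, 0, 0, 0, 0, 0, 10], [0, 0, 0, 0, 0, 0, 10], [0, 0, 0, 0, 0, 0, 10]],
  ],
)

```text
time_s: 19.45
eef_pos: [0.518, 0.0937, 0.0275]
eef_rot: [0.0, 0.629, 0.777, -0.001]
wrist_force: [-4.0, -6.9, 7.3]
opening: 0.262
grasp_force: 60.4
```

```bash
python3 -c "
from h import *
st()"
```

```text
t 19.45 tcp holder -27.01 3.56 z 27.55 F hx,hy,z -5.37 -5.9 7.35 yaw 12.06 down [-0.0005 -0.0016] tq [-1.107  0.641  0.093]
```

```bash
python3 -c "
from h import *
c=ctrl.camera('wrist');cv2.imwrite('pics/w6.png',cv2.resize(c['frame'][150:350,230:430],None,fx=3,fy=3,interpolation=cv2.INTER_CUBIC))
import pickle;pickle.dump(c,open('w6.pkl','wb'))
st()"
```

```text
t 19.5 tcp holder -26.99 3.6 z 27.56 F hx,hy,z -5.75 -6.83 6.9 yaw 12.06 down [-0.0004 -0.0016] tq [-1.149  0.7    0.07 ]
```

View pics/w6.png

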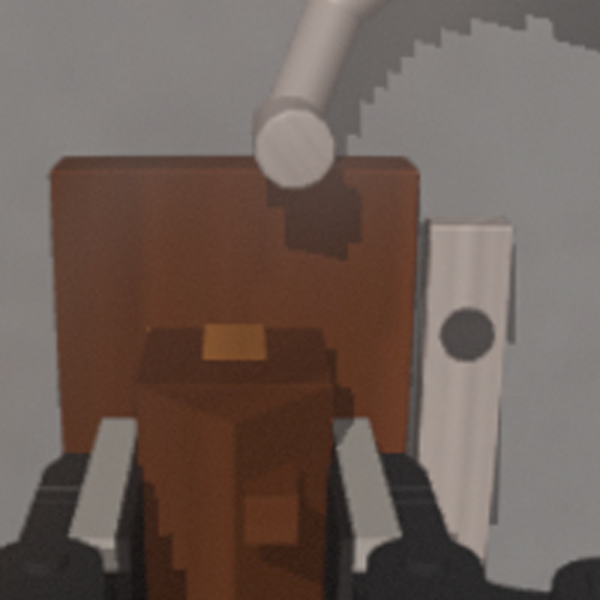

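The crop shows the nose pin at (295,148) on the board's end, and the board's right edge at column 418 still clear of the fence's top edge at about 428. Corrected for height that is a gap of about 2.5 mm, so the force felt so far is drag. I keep pushing in small steps.

Request:
jog_arm(
  series=[
    [[0, 0.2, 0, 0, 0, 0, 10], [0, 0.2, 0, 0, 0, 0, 10], [0, 0.2, 0, 0, 0, 0, 10], [0, 0.2, 0, 0, 0, 0, 10], [0, 0.2, 0, 0, 0, 0, 10], [0, 0, 0, 0, 0, 0, 10], [0, 0, 0, 0, 0, 0, 10], [0, 0, 0, 0, 0, 0, 10], [0, 0, 0, 0, 0, 0, 10], [0, 0, 0, 0, 0, 0, 10]],
  ],
)

```text
time_s: 20.5
eef_pos: [0.5186, 0.0939, 0.0275]
eef_rot: [0.0, 0.629, 0.778, -0.001]
wrist_force: [-5.9, -7.6, 8.3]
opening: 0.262
grasp_force: 60.7
```

```bash
python3 -c "
from h import *
st()"
```

```text
t 20.5 tcp holder -26.42 3.6 z 27.54 F hx,hy,z -7.36 -6.25 8.27 yaw 12.07 down [-0.0014 -0.0017] tq [-1.24   0.952  0.131]
```

Request:
jog_arm(
  series=[
    [[0, 0, -0.2, 0, 0, 0, 10], [0, 0, -0.2, 0, 0, 0, 10], [0, 0.2, 0, 0, 0, 0, 10], [0, 0.2, 0, 0, 0, 0, 10], [0, 0.2, 0, 0, 0, 0, 10], [0, 0.2, 0, 0, 0, 0, 10], [0, 0, 0, 0, 0, 0, 10], [0, 0, 0, 0, 0, 0, 10], [0, 0, 0, 0, 0, 0, 10], [0, 0, 0, 0, 0, 0, 10]],
  ],
)

```text
time_s: 21.5
eef_pos: [0.5194, 0.0941, 0.0276]
eef_rot: [0.0, 0.629, 0.777, -0.001]
wrist_force: [-3.9, -7.7, 4.7]
opening: 0.267
grasp_force: 60.0
```

```bash
python3 -c "
from h import *
st()"
```

```text
t 21.5 tcp holder -25.51 3.61 z 27.59 F hx,hy,z -5.47 -6.71 4.66 yaw 12.06 down [-0.001  -0.0016] tq [-1.142  0.587  0.115]
```

Request:
jog_arm(
  series=[
    [[0, 0.2, 0, 0, 0, 0, 10], [0, 0.2, 0, 0, 0, 0, 10], [0, 0.2, 0, 0, 0, 0, 10], [0, 0, 0, 0, 0, 0, 10], [0, 0, 0, 0, 0, 0, 10], [0, 0, 0, 0, 0, 0, 10], [0, 0, 0, 0, 0, 0, 10], [0, 0, 0, 0, 0, 0, 10], [0, 0, 0, 0, 0, 0, 10], [0, 0, 0, 0, 0, 0, 10]],
  ],
)

```text
time_s: 22.5
eef_pos: [0.52, 0.0942, 0.0276]
eef_rot: [0.0, 0.629, 0.777, -0.001]
wrist_force: [-4.1, -8.1, 5.1]
opening: 0.265
grasp_force: 60.0
```

```bash
python3 -c "
from h import *
st()"
```

```text
t 22.5 tcp holder -24.91 3.6 z 27.58 F hx,hy,z -5.73 -7.01 5.11 yaw 12.06 down [-0.0011 -0.0016] tq [-1.218  0.645  0.167]
```

Still sliding freely (0.6 mm moved for 0.6 mm commanded).

Request:
jog_arm(
  series=[
    [[0, 0.1, 0, 0, 0, 0, 10], [0, 0.1, 0, 0, 0, 0, 10], [0, 0.1, 0, 0, 0, 0, 10], [0, 0.1, 0, 0, 0, 0, 10], [0, 0.1, 0, 0, 0, 0, 10], [0, 0, 0, 0, 0, 0, 10], [0, 0, 0, 0, 0, 0, 10], [0, 0, 0, 0, 0, 0, 10], [0, 0, 0, 0, 0, 0, 10], [0, 0, 0, 0, 0, 0, 10]],
  ],
)

```text
time_s: 23.5
eef_pos: [0.5204, 0.0943, 0.0275]
eef_rot: [0.0, 0.629, 0.778, -0.001]
wrist_force: [-3.4, -7.2, 5.5]
opening: 0.264
grasp_force: 60.1
```

```bash
python3 -c "
from h import *
st()"
```

```text
t 23.5 tcp holder -24.52 3.62 z 27.55 F hx,hy,z -4.81 -6.31 5.53 yaw 12.07 down [-0.0013 -0.0017] tq [-1.197  0.674  0.158]
```

Request:
jog_arm(
  series=[
    [[0, 0.1, 0, 0, 0, 0, 10], [0, 0.1, 0, 0, 0, 0, 10], [0, 0.1, 0, 0, 0, 0, 10], [0, 0.1, 0, 0, 0, 0, 10], [0, 0.1, 0, 0, 0, 0, 10], [0, 0, 0, 0, 0, 0, 10], [0, 0, 0, 0, 0, 0, 10], [0, 0, 0, 0, 0, 0, 10], [0, 0, 0, 0, 0, 0, 10], [0, 0, 0, 0, 0, 0, 10]],
  ],
)

```text
time_s: 24.5
eef_pos: [0.5206, 0.0943, 0.0276]
eef_rot: [-0.0, 0.629, 0.778, -0.001]
wrist_force: [-5.2, -7.5, 6.5]
opening: 0.263
grasp_force: 60.3
```

```bash
python3 -c "
from h import *
st()"
```

```text
t 24.5 tcp holder -24.31 3.62 z 27.6 F hx,hy,z -6.68 -6.28 6.48 yaw 12.07 down [-0.0019 -0.0018] tq [-1.249  0.875  0.152]
```

Request:
jog_arm(
  series=[
    [[0, 0.1, 0, 0, 0, 0, 10], [0, 0.1, 0, 0, 0, 0, 10], [0, 0.1, 0, 0, 0, 0, 10], [0, 0.1, 0, 0, 0, 0, 10], [0, 0.1, 0, 0, 0, 0, 10], [0, 0, 0, 0, 0, 0, 10], [0, 0, 0, 0, 0, 0, 10], [0, 0, 0, 0, 0, 0, 10], [0, 0, 0, 0, 0, 0, 10], [0, 0, 0, 0, 0, 0, 10]],
  ],
)

```text
time_s: 25.5
eef_pos: [0.5206, 0.0943, 0.0276]
eef_rot: [-0.001, 0.629, 0.778, -0.002]
wrist_force: [-8.2, -8.2, 9.2]
opening: 0.268
grasp_force: 60.6
```

```bash
python3 -c "
from h import *
st()"
```

```text
t 25.5 tcp holder -24.29 3.62 z 27.6 F hx,hy,z -9.72 -6.3 9.23 yaw 12.07 down [-0.003 -0.002] tq [-1.392  1.2    0.031]
```

The board has stalled: 0.02 mm moved for 0.5 mm commanded, and the force rose by 3 N, so the fence bears at about 4 N. After that hold I ease the bed pressure and let the board travel towards the stop.

Request:
jog_arm(
  series=[
    [[0, 0, 0, 0, 0, 0, 10], [0, 0, -0.2, 0, 0, 0, 10], [0, 0, -0.2, 0, 0, 0, 10], [-0.4, 0, 0, 0, 0, 0, 10], [-0.6, 0, 0, 0, 0, 0, 10], [-0.6, 0, 0, 0, 0, 0, 10], [-0.6, 0, 0, 0, 0, 0, 10], [-0.4, 0, 0, 0, 0, 0, 10], [0, 0, 0, 0, 0, 0, 10], [0, 0, 0, 0, 0, 0, 10]],
  ],
)

```text
time_s: 26.5
eef_pos: [0.5208, 0.0936, 0.0276]
eef_rot: [-0.002, 0.629, 0.777, -0.001]
wrist_force: [-6.5, -0.9, 6.1]
opening: 0.264
grasp_force: 60.2
```

```bash
python3 -c "
from h import *
st()"
```

```text
t 26.5 tcp holder -24.3 2.9 z 27.61 F hx,hy,z -6.52 0.51 6.08 yaw 12.05 down [-0.0033  0.0008] tq [0.017 1.069 0.065]
```

Request:
jog_arm(
  series=[
    [[-0.3, 0, 0, 0, 0, 0, 10], [-0.3, 0, 0, 0, 0, 0, 10], [-0.3, 0, 0, 0, 0, 0, 10], [-0.3, 0, 0, 0, 0, 0, 10], [0, 0, 0, 0, 0, 0, 10], [0, 0, 0, 0, 0, 0, 10], [0, 0, 0, 0, 0, 0, 10], [0, 0, 0, 0, 0, 0, 10], [0, 0, 0, 0, 0, 0, 10], [0, 0, 0, 0, 0, 0, 10]],
  ],
)

```text
time_s: 27.5
eef_pos: [0.5209, 0.0928, 0.0276]
eef_rot: [-0.002, 0.629, 0.777, -0.001]
wrist_force: [-6.5, 1.6, 6.0]
opening: 0.268
grasp_force: 60.2
```

```bash
python3 -c "
from h import *
st()"
```

```text
t 27.5 tcp holder -24.33 2.03 z 27.57 F hx,hy,z -6.04 2.93 5.95 yaw 12.06 down [-0.0035  0.0013] tq [0.253 1.021 0.202]
```

Request:
jog_arm(
  series=[
    [[0, 0, -0.2, 0, 0, 0, 10], [-0.3, 0, 0, 0, 0, 0, 10], [-0.3, 0, 0, 0, 0, 0, 10], [-0.3, 0, 0, 0, 0, 0, 10], [-0.3, 0, 0, 0, 0, 0, 10], [0, 0, 0, 0, 0, 0, 10], [0, 0, 0, 0, 0, 0, 10], [0, 0, 0, 0, 0, 0, 10], [0, 0, 0, 0, 0, 0, 10], [0, 0, 0, 0, 0, 0, 10]],
  ],
)

```text
time_s: 28.5
eef_pos: [0.521, 0.0924, 0.0276]
eef_rot: [-0.002, 0.629, 0.777, -0.0]
wrist_force: [-5.8, 5.2, 4.3]
opening: 0.265
grasp_force: 60.0
```

```bash
python3 -c "
from h import *
st()"
```

```text
t 28.5 tcp holder -24.34 1.67 z 27.61 F hx,hy,z -4.62 6.3 4.29 yaw 12.05 down [-0.0037  0.0025] tq [0.777 0.99  0.138]
```

Request:
jog_arm(
  series=[
    [[-0.2, 0, 0, 0, 0, 0, 10], [-0.2, 0, 0, 0, 0, 0, 10], [0, 0, 0, 0, 0, 0, 10], [0, 0, 0, 0, 0, 0, 10], [0, 0, 0, 0, 0, 0, 10], [0, 0, 0, 0, 0, 0, 10], [0, 0, 0, 0, 0, 0, 10], [0, 0, 0, 0, 0, 0, 10], [0, 0, 0, 0, 0, 0, 10], [0, 0, 0, 0, 0, 0, 10]],
  ],
)

```text
time_s: 29.5
eef_pos: [0.521, 0.0923, 0.0276]
eef_rot: [-0.002, 0.629, 0.777, 0.0]
wrist_force: [-6.2, 7.0, 3.9]
opening: 0.264
grasp_force: 60.1
```

```bash
python3 -c "
from h import *
st()"
```

```text
t 29.5 tcp holder -24.3 1.61 z 27.64 F hx,hy,z -4.63 8.13 3.94 yaw 12.05 down [-0.0037  0.0031] tq [1.039 1.008 0.123]
```

Stalled again with the force rising, so the end stop is reached. I unload the tool's elastic push, then open.

Request:
jog_arm(
  series=[
    [[0.4, 0, 0, 0, 0, 0, 10], [0.4, -0.2, 0, 0, 0, 0, 10], [0.2, -0.2, 0, 0, 0, 0, 10], [0, 0, 0, 0, 0, 0, 10], [0, 0, 0, 0, 0, 0, 10], [0, 0, 0, 0, 0, 0, 10], [0, 0, 0, 0, 0, 0, 10], [0, 0, 0, 0, 0, 0, 10], [0, 0, 0, 0, 0, 0, 10], [0, 0, 0, 0, 0, 0, 10]],
  ],
)

```text
time_s: 30.5
eef_pos: [0.521, 0.0924, 0.0276]
eef_rot: [-0.002, 0.629, 0.777, -0.0]
wrist_force: [-3.9, 4.4, 3.0]
opening: 0.267
grasp_force: 59.8
```

```bash
python3 -c "
from h import *
st()"
```

```text
t 30.5 tcp holder -24.34 1.66 z 27.61 F hx,hy,z -2.89 5.09 2.97 yaw 12.05 down [-0.0027  0.0018] tq [0.624 0.771 0.2  ]
```

Request:
jog_arm(
  series=[
    [[0, 0, 0, 0, 0, 0, 26], [0, 0, 0, 0, 0, 0, 28], [0, 0, 0, 0, 0, 0, 32], [0, 0, 0, 0, 0, 0, 40], [0, 0, 0, 0, 0, 0, 50], [0, 0, 0, 0, 0, 0, 60], [0, 0, 0, 0, 0, 0, 60], [0, 0, 0, 0, 0, 0, 60], [0, 0, 0, 0, 0, 0, 60], [0, 0, 0, 0, 0, 0, 60]],
  ],
)

```text
time_s: 31.5
eef_pos: [0.5223, 0.091, 0.0279]
eef_rot: [0.0, 0.629, 0.777, 0.0]
wrist_force: [0.2, -0.0, -0.3]
opening: 0.7
grasp_force: 0.0
```

```bash
python3 -c "
from h import *
o=st();print(o['opening']*85.4,o['grasp_force'])"
```

```text
t 31.5 tcp holder -23.3 0.07 z 27.89 F hx,hy,z 0.22 -0.06 -0.29 yaw 12.03 down [ 0. -0.] tq [ 0.008  0.026 -0.028]
59.81056530801643 0.0
```

Request:
jog_arm(
  series=[
    [[0, 0, -5, 0, 0, 0, 60], [0, 0, -10, 0, 0, 0, 60], [0, 0, -15, 0, 0, 0, 60], [0, 0, -20, 0, 0, 0, 60], [0, 0, -20, 0, 0, 0, 60], [0, 0, -15, 0, 0, 0, 60], [0, 0, -10, 0, 0, 0, 60], [0, 0, -5, 0, 0, 0, 60], [0, 0, 0, 0, 0, 0, 60], [0, 0, 0, 0, 0, 0, 60]],
  ],
)

```text
time_s: 32.5
eef_pos: [0.5219, 0.0911, 0.1273]
eef_rot: [-0.0, 0.629, 0.777, -0.0]
wrist_force: [0.2, 0.6, 0.1]
opening: 0.704
grasp_force: 0.0
```

```bash
python3 -c "
from h import *
import pickle
st()
c=ctrl.camera('wrist');pickle.dump(c,open('w7.pkl','wb'));cv2.imwrite('pics/w7.png',c['frame'])"
```

```text
t 32.5 tcp holder -23.72 0.16 z 127.34 F hx,hy,z 0.33 0.5 0.12 yaw 12.03 down [-0.0009  0.    ] tq [-0.018 -0.013  0.008]
```

View pics/w7.png

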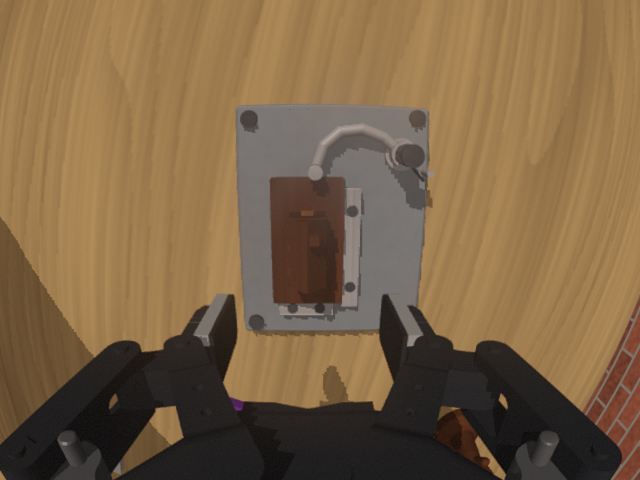

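The wrist view shows the board (272–344, 178–303) against the fence at column 345 and the end stop at row 303, with the nose at (316,172) on its far end. One numeric check and a zoom.

```bash
python3 - <<'E'
from h import *
import pickle
c=pickle.load(open('w7.pkl','rb'));cv2.imwrite('pics/w7z.png',cv2.resize(c['frame'][165:325,260:370],None,fx=3.7,fy=3.7,interpolation=cv2.INTER_CUBIC))
v,u=np.mgrid[:480,:640];d=ray(c,u,v,True);d=d/((d@rot(c)[:,2])[...,None]);W=c['xyz']+d*c['z_map'][...,None]
m=np.zeros((480,640),bool);m[172:315,264:350]=1
hs=cv2.cvtColor(c['frame'],cv2.COLOR_BGR2HSV);m&=(hs[...,1]>90)&(W[...,2]>.017)
a=np.deg2rad(12.04);ex=np.array([np.cos(a),np.sin(a)]);ey=np.array([-np.sin(a),np.cos(a)]);H=np.array([538.76,12.17])+23.7*ex+80.5*ey
p=W[m][:,:2]*1000-H;p=np.stack([p@ex,p@ey],1).astype(np.float32)
print(cv2.minAreaRect(p));B=W[m][:,2];print('board top',np.median(B[B<.03]),'bed',np.median(W[200:290,246:264,2]))
n=[plane(c,315.7,172.5,.038,True)[:2]*1000-H];print('nose',n[0]@ex,n[0]@ey)
E
```

```text
((-25.107990264892578, 12.246475219726562), (49.880943298339844, 113.74344635009766), 0.8379868268966675)
board top 0.0235935307415642 bed 0.011202767001192299
nose -19.460150026472665 50.25838127398131
```

View pics/w7z.png

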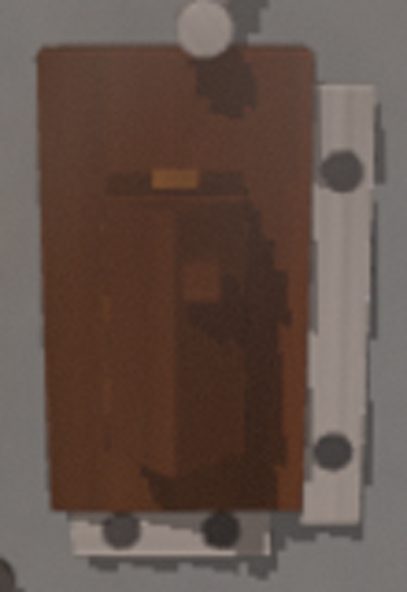

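The zoom shows the board flush with the fence (column 312) and the end stop (row 512). The nose measures (-19.5, 50.3) against (-20, 50) expected, and the board's centre x is -25.1 against -25. It is home.

```bash
python3 -c "
from bench import ctrl
print(ctrl.hand_in())"
```

```text
the job is handed in; nothing more can be done
None
```

The house is in the work holder and handed in: its long side is on the fence (it bore at roughly 4 N while still held), its end is on the stop, the arm's nose is on the other end and the gripper is clear; no verdict was returned.

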